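# Turn the leftovers sign to its other face

## Robot

A 6-joint arm with a two-finger parallel gripper is mounted at the origin on a cart in front of the work surface, level with it; the furniture and walls round the work are solid. World frame = base frame: x ahead of the robot, y to its left, z up, the work surface at z = 0. Lengths are in mm, angles in rad, forces in N, time in s.
With the tool pointing down it reaches from about 350 to 850 mm from the base axis. Payload 8.1 kg.
Tool frame: the origin (TCP) lies at the very end of the fingers, on their centre line; the grasp point (between the pads) lies 19 mm behind it; z points along the fingers, y is the line along which they close (so a half turn about z gives the same grasp; the last joint's range is limited). The gripper opens to 85 mm and grips with 20 to 120 N. Pads are 22 mm wide; open, the fingers measure 114 mm over their backs; the gripper's body (76 mm by 85 mm) begins 54 mm behind the grasp point. The pads swing forward as they close: fully open they stand 13 mm farther back than shut.
Start: joints at [-1.308, 0.13, 1.488, -0, 1.523, -0.085], TCP at [204.518, -564.072, 231.292] pointing down, gripper open.
Joint ranges: [-2.96, 2.96], [-0.89, 2.26], [0.02, 2.5], [-1.34, 4.48], [0, 2.73], [-2.66, 2.66]. Speed limits (rad/s): [2.39, 2.39, 2.79, 3.14, 3.14, 3.14].

## Interface

Orientations are given as [roll, pitch, yaw] about the fixed x, y, z axes, in that order (R = Rz(yaw) Ry(pitch) Rx(roll)).
In Python, from workcell import * gives the robot as it stands.
- The arm moves only by the tool arm_command, never from a script. Its argument "increments" is one flat list of numbers, 4 for each row, row after row: the shift along the tool's x, y, z in units of 60 mm (1.0 is 60 mm), then the turn about the tool's z in units of 8 degrees (1.0 is 8 degrees). A call has 1 to 10 rows; each row shifts and turns the commanded pose from where the row before left it, along the tool's axes as they then stand; what a row does not reach is not made up. A row lasts 1/8 s, in which the tool goes at most 62.5 mm and 10.7 degrees, less where a joint would pass 70% of its speed; a pose out of reach is approached as far as the arm can. A call is refused whole if a number of a shift passes 1 or a number of a turn 1, either way. A call with a gripper value outside its range is refused whole. "claw" is the opening, from -1 (shut) to 1 (fully open), set as the call begins (left out, the last holds). The fingers move at their own pace and stop on an object; the grip force is fixed at half the most. Time passes only in rows, so rows that do not move let the fingers close. It gives the time, the measured TCP pose, the force, the opening and the grip force at its end, in the units of the state.
- observe(): the state, without advancing time (a new reading comes with each control period).
- capture(name): name is "scene" or "side" or "wrist"; returns a dict with "pixels" (420x560x3 uint8, red, green, blue), "depth" (420x560 float32, mm along the optical axis (not along the pixel's ray), 0 where there is no reading), "fx", "fy", "cx", "cy" (pixels), "R" (3x3) and "t" (3): a world point X has camera coordinates R X + t. Camera axes: x right, y down, z forward; pixel columns grow to the right and rows downward; lengths in mm; the calibration is good to about 2 mm. A picture is of the moment at which its call begins.
- close_job(): hands the job in; it is judged then, once.
The state is a dict: "t": time; "joint_positions": joint angles; "joint_vel": joint speeds; "effort": joint torques, N m; "tool_pos": TCP position; "tcp_rot": TCP orientation; "wrist_force": force on the tool from outside, world axes, zero at the start; "ft_torque": the same for the moment, N m; "width": opening from 0.0 (shut) to 1.0 (fully open); "grip_force": force on a finger pad.
Only numpy, scipy, OpenCV 4.12 (cv2) and the standard library are available. Lean on these libraries where they do the work, as an engineer would, in place of code of your own. Each camera call takes 0.05 s, during which the arm holds its last target. There are 200 camera calls.

## Task

The leftovers in the pale lidded tub on the stone worktop may now be eaten. Turn the small wooden sign that stands next to the tub half a turn on its post, either way round, so that the front shows the plate with knife and fork instead of the cross and the board is square over its foot again, then let go of it. Leave the same sort of sign by the egg box as it is, and do not shift the tub.

Things in the scene. Friction and masses are not known exactly. Their poses are not given: they have to be found in the camera images.
- tub_stand: Fixed steel foot, 60 (x) x 110 (y) x 12 mm, and thin post of the sign to be turned, next to the tub. Origin: centre of the underside, on the board's vertical turning axis; z up; front is -x, towards the robot's -x within 30 deg. On it turns a wooden board 130 wide, 8 thick, 40 to 130 mm above the worktop; raised figures: cross on one face, plate, knife and fork on the other.
- tub_sign (a joint): Board angle q, rad, counter-clockwise from above. 0: square over the foot, cross to the front; +-3.14: plate to the front. Starts within 0.3, stops at +-3.7, friction 0.03 N m, stays where left. Its grip, a round peg 12 mm thick standing 38 mm above the board's top edge (130 to 168 mm high, nothing else on the sign as high), is at (52 sin q, -52 cos q) mm in the stand's x, y.
- leftovers_tub: Pale, half-clear lidded food tub, 129 x 170 x 64 mm, loose, not to be shifted. Origin: centre of its underside. It stands about 155 mm to the robot's left (+y) of its own sign's stand, its long side roughly along the robot's x.
- egg_sign_peg (a point): Top of the peg of the other sign, of the same build, not to be turned. It stands to the robot's right of the grey egg box (106 x 156 x 72 mm). Either pair, tub with sign or egg box with sign, may be the left one; the two stands are about 0.4 to 0.57 m apart.

How it is judged (in metres and radians):
At the end, for the whole second after the job is handed in: The board of the sign next to the tub is half a turn (either way) from square-with-cross-in-front, within 15 degrees, so that the plate with knife and fork faces the stand's front, and it is at rest ((value of joint tub_sign between 2.88 and 3.403 rad or value of joint tub_sign between -3.403 and -2.88 rad) and velocity of joint tub_sign between -0.1 and 0.1 rad/s); the robot touches nothing.
It fails at once if the sign by the egg box is turned (its peg moves more than 15 mm) (distance of egg_sign_peg from where it was at the start of the episode above 0.015 m).
It fails at once if the tub is shifted by more than 25 mm (distance of leftovers_tub from where it was at the start of the episode above 0.025 m).
It also fails if it takes over 38 s, if anything falls off the work surface, if the arm or the gripper's body presses on something with over 40 N, if the wrist force passes 120 N, or if a joint passes its speed limit or range.

## Working session

There is one attempt and no reset: what is moved stays moved. The work goes in short steps, Python scripts to look and compute and a tool call to move; the robot and the scene stay as the last step left them, time stands still between calls to the robot, and variables do not carry over. Pictures are saved under pics/ and viewed, at most 10 in all, crops included, and the job is handed in when it is done.

Besides the shell and the picture viewer there is one more tool, called after "Call:" as name(argument=value, ...), one argument or row to a line, values as JSON. arm_command: Moves the arm, as the interface text tells. Its arguments: {"type":"object","properties":{"increments":{"type":"array","items":{"type":"number"}},"claw":{"type":"number"}},"required":["increments"]}

```bash
mkdir -p pics
python3 - <<'E'
from workcell import *
import cv2,numpy as np
s=observe();print(s['t'],s['tool_pos'],s['tcp_rot'],s['width'])
for n in ("scene","side"):
    c=capture(n);np.savez(f'{n}.npz',**c)
    cv2.imwrite(f'pics/{n}.png',c['pixels'][:,:,::-1]);print(n,-c['R'].T@c['t'],c['R'][2])
E
```

```text
0.0 [ 204.34046138 -563.55304024  230.2504788 ] [-3.13978053e+00 -1.33018501e-04  3.47734041e-01] 0.9991632478332193
scene [ 105.37379125 -871.81083823 1101.0629209 ] [ 0.3101572   0.61705912 -0.72321543]
side [ 98.82238883 831.33726756 962.82513036] [ 0.31611168 -0.67413217 -0.66754717]
```

View pics/scene.png

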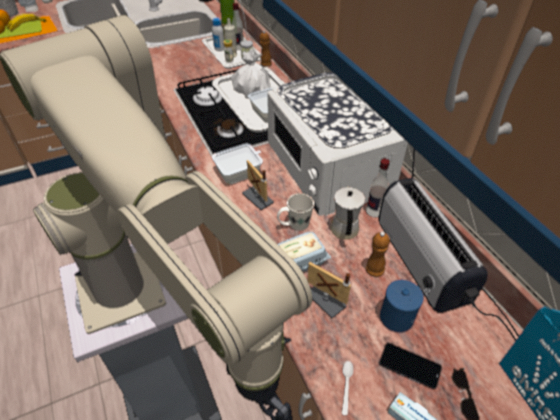

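View pics/side.png

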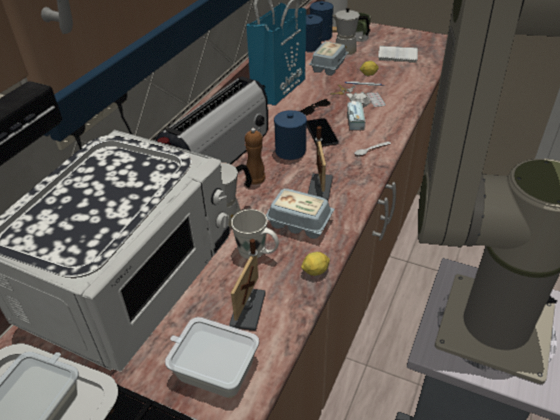

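The scene view shows the tub at (238,163) with its sign at (258,185). The other sign is at (328,285). The side view shows the tub at (213,355) and its sign at (245,290), with the peg at about (253,247). An oven stands behind the sign and a mug to its right.

```bash
cat > h.py <<'E'
import numpy as np,cv2
def cloud(c):
    d=c['depth'];v,u=np.mgrid[:420,:560]
    P=np.dstack([(u-c['cx'])/c['fx']*d,(v-c['cy'])/c['fy']*d,d])-c['t']
    P=P@c['R'];P[d<=0]=np.nan
    return P
E
python3 - <<'E'
from h import *
A=[]
for n,(u0,v0,u1,v1) in (("scene",(190,130,330,260)),("side",(150,190,340,400))):
    c=np.load(n+'.npz');P=cloud(c);A.append(P.reshape(-1,3))
    im=c['pixels'][v0:v1,u0:u1,::-1];k=3 if n=='scene' else 2
    A2=cv2.resize(im,None,fx=k,fy=k,interpolation=2)
    cv2.imwrite(f'pics/{n}_z.png',A2)
    for uv in ([(258,185),(266,172),(238,163),(300,212)] if n=='scene' else [(245,290),(253,247),(213,355),(250,230),(250,318)]):
        print(n,uv,P[uv[1],uv[0]].round())
# top-down height map, 2 mm cells, x 300..900, y -100..500
Q=np.vstack(A);Q=Q[np.isfinite(Q).all(1)]
H=np.zeros((300,300))
i=((900-Q[:,0])/2).astype(int);j=((500-Q[:,1])/2).astype(int)
m=(i>=0)&(i<300)&(j>=0)&(j<300)&(Q[:,2]<400);np.maximum.at(H,(i[m],j[m]),Q[m,2])
H=cv2.applyColorMap(np.clip(H,0,255).astype(np.uint8),cv2.COLORMAP_TURBO)
z=cv2.resize(H,(600,600),interpolation=0)
cv2.imwrite('pics/map.png',z)
a=cv2.imread('pics/scene_z.png');b=cv2.imread('pics/side_z.png')
o=np.zeros((420,800,3),np.uint8);o[:390,:420]=a;o[:420,420:800]=b
cv2.imwrite('pics/zoom.png',o)
E
```

```text
scene (258, 185) [506. 155.  80.]
scene (266, 172) [593. 289.  -2.]
scene (238, 163) [497. 318.  53.]
scene (300, 212) [568. -30.  98.]
side (245, 290) [501. 185.  81.]
side (253, 247) [506. 129. 156.]
side (213, 355) [492. 339.  58.]
side (250, 230) [599. -24.  38.]
side (250, 318) [485. 202.  14.]
```

View pics/zoom.png

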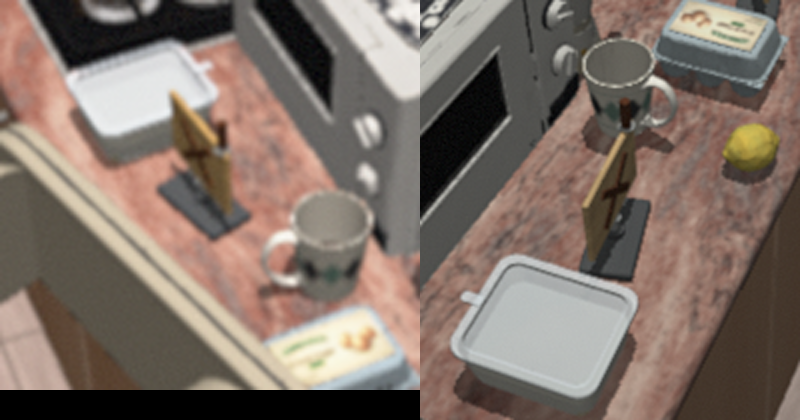

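View pics/map.png

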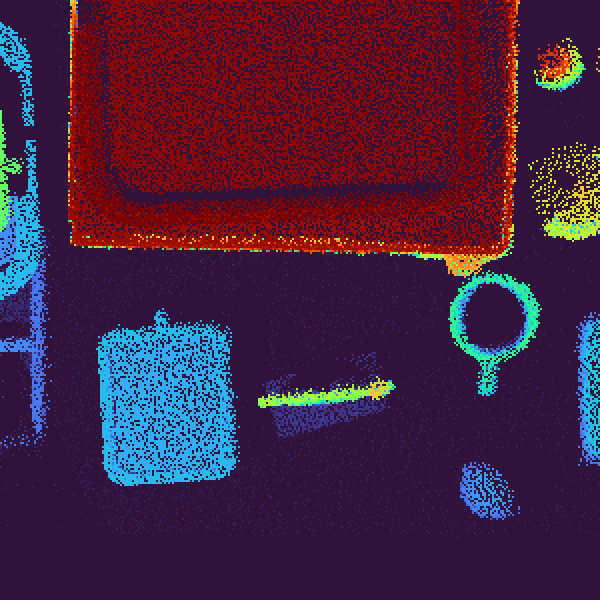

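The zoom shows the sign with its cross towards the front and the peg at its right end. In the height map (1 px = 1 mm) the post is near column 326, row 395, and the peg is near (380,387). The oven front is at row 245. Next I refine the positions and work out the approach rows.

```bash
cat > plan.py <<'E'
import numpy as np
def rows(p,yaw,goal,gyaw,n):
    """tool-frame increments for n equal world steps (tool pointing down), shift before turn"""
    d=(np.array(goal)-p)/n; dy=(gyaw-yaw)/n; out=[]
    for k in range(n):
        a=yaw+k*dy; c,s=np.cos(a),np.sin(a)
        out.append([(c*d[0]+s*d[1])/60,(s*d[0]-c*d[1])/60,-d[2]/60,-np.degrees(dy)/8])
    return np.round(out,2)
E
python3 - <<'E'
from h import *; from plan import rows
Q=np.vstack([cloud(np.load(n+'.npz')).reshape(-1,3) for n in('scene','side')]);Q=Q[np.isfinite(Q).all(1)]
near=np.hypot(Q[:,0]-505,Q[:,1]-174)<85
f=Q[near&(Q[:,2]>7)&(Q[:,2]<17)&(Q[:,1]<250)];print('foot',cv2.minAreaRect(f[:,:2].astype(np.float32)),f.mean(0))
b=Q[near&(Q[:,2]>100)&(Q[:,2]<128)];m=b[:,:2].mean(0);v=np.linalg.svd(b[:,:2]-m)[2][0];t=(b[:,:2]-m)@v
print('board',m,v,np.percentile(t,[1,99]))
for n in('scene','side'):
    P=cloud(np.load(n+'.npz')).reshape(-1,3);k=(np.hypot(P[:,0]-505,P[:,1]-174)<85)&(P[:,2]>138)&(P[:,2]<175)
    print('peg',n,k.sum(),P[k].mean(0),P[k].min(0),P[k].max(0))
t=Q[(abs(Q[:,0]-490)<110)&(abs(Q[:,1]-330)<85)&(Q[:,2]>45)&(Q[:,2]<75)];print('tub',cv2.minAreaRect(t[:,:2].astype(np.float32)))
print(rows(np.array([204.3,-563.6,230]),.348,[513,121,235],1.72,16).tolist())
E
```

```text
foot ((492.674072265625, 168.75775146484375), (88.57028198242188, 118.7950668334961), 16.155466079711914) [495.34268028 178.57446818  11.56728304]
board [502.41817148 179.21537469] [ 0.10381563 -0.99459656] [-61.04289046  70.48747149]
peg scene 34 [512.84897709 118.16175841 154.43939487] [507.84901582 110.69886195 138.07616612] [519.30180592 128.84464689 171.35946667]
peg side 74 [508.57790953 125.54566541 156.59824222] [502.96182903 112.79310591 138.15907585] [515.21939719 130.1264167  171.60437266]
tub ((504.57275390625, 332.1240234375), (174.39418029785156, 136.92881774902344), 3.0090925693511963)
[[0.55, -0.56, -0.01, -0.61], [0.59, -0.51, -0.01, -0.61], [0.63, -0.46, -0.01, -0.61], [0.67, -0.4, -0.01, -0.61], [0.7, -0.34, -0.01, -0.61], [0.73, -0.28, -0.01, -0.61], [0.75, -0.22, -0.01, -0.61], [0.77, -0.15, -0.01, -0.61], [0.78, -0.09, -0.01, -0.61], [0.78, -0.02, -0.01, -0.61], [0.78, 0.05, -0.01, -0.61], [0.77, 0.11, -0.01, -0.61], [0.76, 0.18, -0.01, -0.61], [0.74, 0.24, -0.01, -0.61], [0.72, 0.31, -0.01, -0.61], [0.69, 0.37, -0.01, -0.61]]
```

Call:
arm_command(
  increments=[0.55,-0.56,-0.1,-0.6,0.59,-0.51,-0.1,-0.6,0.63,-0.46,-0.1,-0.6,0.67,-0.4,0,-0.6,0.7,-0.34,0,-0.6,0.73,-0.28,0,-0.6,0.75,-0.22,0,-0.6,0.77,-0.15,0,-0.6,0.78,-0.09,0,-0.6,0.78,-0.02,0,-0.6],
  claw=0.0,
)

```text
t: 1.35
tool_pos: [402.3, -137.2, 249.0]
tcp_rot: [-3.141, -0.0, 1.188]
wrist_force: [-0.6, 0.1, -0.2]
width: 0.496
grip_force: 0.0
```

Run:
```python
from workcell import *; from plan import rows
s=observe();print(s['t'],s['tool_pos'],s['tcp_rot'],s['width'],s['joint_positions'])
print(rows(s['tool_pos'],s['tcp_rot'][2],[511,122,235],1.68,6).tolist())
```

```text
1.35 [ 402.27888045 -137.15711193  249.04353795] [-3.14142247e+00 -6.65791057e-06  1.18822769e+00] 0.49551440567594923 [-4.49344776e-01 -3.67759503e-01  1.91523139e+00 -4.71391764e-06
  1.59429101e+00 -6.67762518e-02]
[[0.78, 0.01, 0.04, -0.59], [0.78, 0.08, 0.04, -0.59], [0.77, 0.14, 0.04, -0.59], [0.75, 0.2, 0.04, -0.59], [0.74, 0.26, 0.04, -0.59], [0.71, 0.32, 0.04, -0.59]]
```

Call:
arm_command(
  increments=[0.78,0.01,0,-0.6,0.78,0.08,0,-0.6,0.77,0.14,0,-0.6,0.75,0.2,0,-0.6,0.74,0.26,0,-0.6,0.71,0.32,0,-0.6,0,0,0,0,0,0,0,0],
)

```text
t: 2.35
tool_pos: [509.9, 120.5, 248.7]
tcp_rot: [-3.14, 0.0, 1.688]
wrist_force: [0.8, 0.1, -1.1]
width: 0.499
grip_force: 0.0
```

Run:
```python
from workcell import *; from plan import rows; from h import *
s=observe();print(s['t'],s['tool_pos'],s['tcp_rot'],s['width'],s['joint_positions'])
print(rows(s['tool_pos'],s['tcp_rot'][2],[511,122,136],s['tcp_rot'][2],4).tolist())
c=capture('wrist');P=cloud(c).reshape(-1,3)
k=(np.hypot(P[:,0]-505,P[:,1]-174)<85)&(P[:,2]>140)&(P[:,2]<178)
print('peg',k.sum(),P[k].mean(0) if k.any() else 0)
f=P[(abs(P[:,0]-500)<60)&(abs(P[:,1]-174)<75)&(P[:,2]>7)&(P[:,2]<17)]
if len(f):print('foot',len(f),cv2.minAreaRect(f[:,:2].astype(np.float32)))
cv2.imwrite('pics/w1.png',c['pixels'][:,:,::-1])
```

```text
2.35 [509.88985024 120.52331052 248.73503022] [-3.14031814e+00  4.40443460e-04  1.68809773e+00] 0.4987570186283384 [ 1.34526554e-01 -8.18350761e-02  1.67222407e+00 -4.18495382e-04
  1.55248557e+00  1.72333572e-02]
[[0.01, 0.01, 0.47, -0.0], [0.01, 0.01, 0.47, -0.0], [0.01, 0.01, 0.47, -0.0], [0.01, 0.01, 0.47, -0.0]]
peg 263 [513.25023126 125.73854739 162.19749637]
foot 2919 ((508.39080810546875, 175.23577880859375), (59.995567321777344, 109.77222442626953), 14.759272575378418)
```

View pics/w1.png

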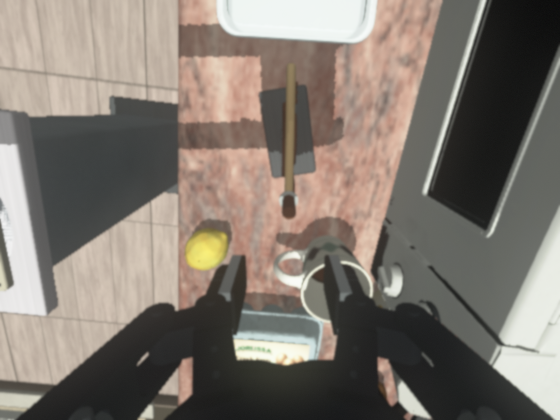

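The wrist view shows the foot at about (288,130), with the board and the peg (288,205) in line. The mug and tub are clear. The wrist fit puts the axis at (508,175) with stand yaw 14.8°, and the peg at (512.5,123).

Call:
arm_command(
  increments=[0.04,0.05,0.4,0,0,0,0.5,0,0,0,0.5,0,0,0,0.3,0,0,0,0.16,0,0,0,0,0],
)

```text
t: 3.15
tool_pos: [512.9, 123.2, 137.7]
tcp_rot: [-3.141, 0.0, 1.688]
wrist_force: [0.2, 0.2, 0.6]
width: 0.499
grip_force: 0.0
```

Call:
arm_command(
  increments=[0,0,0,0,0,0,0,0,0,0,0,0],
  claw=-0.6,
)

```text
t: 3.52
tool_pos: [513.4, 123.6, 138.4]
tcp_rot: [3.14, -0.0, 1.688]
wrist_force: [-0.0, -0.2, -1.3]
width: 0.199
grip_force: 0.0
```

```bash
cat >> plan.py <<'E'
def arc(p,yaw,c,r,a0,a1,y1,n):
    """rows round centre c, radius r, from p to angles a0..a1 (deg, world), yaw to y1"""
    out=[];p=np.array(p[:2])
    for k in range(n):
        a=np.radians(a0+(a1-a0)*(k+1)/n);g=np.array(c)+r*np.array([np.cos(a),np.sin(a)])
        d=g-p;p=g;w=yaw+(y1-yaw)*k/n;cc,s=np.cos(w),np.sin(w)
        out.append([(cc*d[0]+s*d[1])/60,(s*d[0]-cc*d[1])/60,0,-np.degrees(y1-yaw)/n/8])
    return np.round(out,2)
E
python3 - <<'E'
from workcell import *; from plan import *
s=observe();p=s['tool_pos'];print(s['t'],p,s['tcp_rot'],s['width'],s['grip_force'],s['wrist_force'])
a0=np.degrees(np.arctan2(p[1]-174.8,p[0]-507.5));print(a0)
# end peg direction: stand +y = 90+14.8 deg
print(arc(p,s['tcp_rot'][2],(507.5,174.8),52,a0,104.8,4.4,27).tolist())
E
```

```text
3.525 [513.42772513 123.63254462 138.3624061 ] [ 3.14048802e+00 -5.73634029e-06  1.68834013e+00] 0.19926459532737403 0.0 [-0.02187151 -0.1579706  -1.26985617]
-83.39176966415445
[[-0.0, 0.11, 0.0, -0.72], [0.01, 0.11, 0.0, -0.72], [0.01, 0.1, 0.0, -0.72], [0.01, 0.1, 0.0, -0.72], [0.02, 0.1, 0.0, -0.72], [0.02, 0.1, 0.0, -0.72], [0.02, 0.1, 0.0, -0.72], [0.02, 0.1, 0.0, -0.72], [0.02, 0.1, 0.0, -0.72], [0.03, 0.1, 0.0, -0.72], [0.03, 0.1, 0.0, -0.72], [0.03, 0.1, 0.0, -0.72], [0.03, 0.1, 0.0, -0.72], [0.03, 0.1, 0.0, -0.72], [0.04, 0.1, 0.0, -0.72], [0.04, 0.1, 0.0, -0.72], [0.04, 0.1, 0.0, -0.72], [0.04, 0.1, 0.0, -0.72], [0.04, 0.1, 0.0, -0.72], [0.05, 0.09, 0.0, -0.72], [0.05, 0.09, 0.0, -0.72], [0.05, 0.09, 0.0, -0.72], [0.05, 0.09, 0.0, -0.72], [0.05, 0.09, 0.0, -0.72], [0.06, 0.09, 0.0, -0.72], [0.06, 0.09, 0.0, -0.72], [0.06, 0.09, 0.0, -0.72]]
```

Call:
arm_command(
  increments=[0,0.11,0,-0.72,0.01,0.11,0,-0.72,0.01,0.105,0,-0.72,0.01,0.105,0,-0.72,0.02,0.105,0,-0.72,0.02,0.105,0,-0.72,0.02,0.105,0,-0.72,0.02,0.105,0,-0.72,0.02,0.105,0,-0.72],
)

```text
t: 4.65
tool_pos: [556.9, 157.0, 137.9]
tcp_rot: [-3.141, 0.0, 2.596]
wrist_force: [-0.3, -0.1, 0.3]
width: 0.199
grip_force: 0.4
```

```bash
cat > st.py <<'E'
from workcell import *; from plan import *; import sys
n=int(sys.argv[1])
s=observe();p=s['tool_pos'];print(s['t'],p,s['tcp_rot'],s['width'],s['grip_force'],s['wrist_force'],s['joint_positions'][5])
a0=np.degrees(np.arctan2(p[1]-174.8,p[0]-507.5));print(a0,np.hypot(p[1]-174.8,p[0]-507.5))
print(arc(p,s['tcp_rot'][2]%(2*np.pi),(507.5,174.8),52,a0,float(sys.argv[2]),4.4,n).tolist())
E
python3 st.py 18 104.8
```

```text
4.65 [556.92149207 157.01863467 137.85431149] [-3.14145667e+00  2.94620108e-04  2.59622500e+00] 0.19929544016155082 0.3913296293467283 [-0.29590362 -0.06114673  0.29963365] -0.8389663657052595
-19.788230854921103 52.52295528033997
[[0.04, 0.1, 0.0, -0.72], [0.03, 0.1, 0.0, -0.72], [0.03, 0.1, 0.0, -0.72], [0.03, 0.1, 0.0, -0.72], [0.04, 0.1, 0.0, -0.72], [0.04, 0.1, 0.0, -0.72], [0.04, 0.1, 0.0, -0.72], [0.04, 0.1, 0.0, -0.72], [0.04, 0.1, 0.0, -0.72], [0.05, 0.09, 0.0, -0.72], [0.05, 0.09, 0.0, -0.72], [0.05, 0.09, 0.0, -0.72], [0.05, 0.09, 0.0, -0.72], [0.05, 0.09, 0.0, -0.72], [0.05, 0.09, 0.0, -0.72], [0.06, 0.09, 0.0, -0.72], [0.06, 0.09, 0.0, -0.72], [0.06, 0.09, 0.0, -0.72]]
```

Tracking well.

Call:
arm_command(
  increments=[0.035,0.1,0,-0.72,0.03,0.1,0,-0.72,0.035,0.1,0,-0.72,0.035,0.1,0,-0.72,0.035,0.1,0,-0.72,0.04,0.1,0,-0.72,0.04,0.1,0,-0.72,0.04,0.1,0,-0.72,0.04,0.1,0,-0.72],
)

```text
t: 5.78
tool_pos: [545.4, 211.2, 137.9]
tcp_rot: [-3.141, 0.0, -2.782]
wrist_force: [-0.1, -1.6, 0.5]
width: 0.202
grip_force: 0.5
```

```bash
python3 st.py 9 106.8
```

```text
5.775 [545.43658598 211.18849811 137.91533845] [-3.14133523e+00  3.64572219e-04 -2.78205604e+00] 0.20187602354934298 0.4816306382417679 [-0.11839453 -1.55282813  0.46056445] -1.6483722175924067
43.80678132834993 52.567169890281946
[[0.06, 0.09, 0.0, -0.72], [0.05, 0.09, 0.0, -0.72], [0.05, 0.09, 0.0, -0.72], [0.05, 0.09, 0.0, -0.72], [0.06, 0.09, 0.0, -0.72], [0.06, 0.09, 0.0, -0.72], [0.06, 0.09, 0.0, -0.72], [0.06, 0.09, 0.0, -0.72], [0.06, 0.08, 0.0, -0.72]]
```

Call:
arm_command(
  increments=[0.055,0.09,0,-0.72,0.05,0.09,0,-0.72,0.05,0.09,0,-0.72,0.055,0.09,0,-0.72,0.055,0.09,0,-0.72,0.06,0.09,0,-0.72,0.06,0.09,0,-0.72,0.06,0.09,0,-0.72,0.06,0.085,0,-0.72,0,0,0,0],
)

```text
t: 7.02
tool_pos: [492.2, 224.7, 137.9]
tcp_rot: [-3.141, 0.0, -1.881]
wrist_force: [-0.2, -0.7, 1.0]
width: 0.203
grip_force: 0.0
```

```bash
python3 st.py 1 107.8
python3 - <<'E'
from workcell import *; from h import *
P=[]
for n in('scene','side','wrist'):
    c=capture(n);p=cloud(c).reshape(-1,3);r=np.hypot(p[:,0]-507.5,p[:,1]-174.8)
    b=p[(r<70)&(p[:,2]>60)&(p[:,2]<122)]
    if len(b)<20: print(n,len(b));continue
    m=np.median(b[:,:2],0);v=np.linalg.svd(b[:,:2]-m,full_matrices=False)[2][0];v*=np.sign(v[1]);print(n,len(b),m,np.degrees(np.arctan2(v[1],v[0])))
    cv2.imwrite(f'pics/{n}2.png',c['pixels'][:,:,::-1])
E
```

```text
7.025 [492.24489265 224.65657638 137.93709123] [-3.14133829e+00  1.91473781e-04 -1.88101982e+00] 0.20301484522775076 0.0 [-0.24514772 -0.74938258  0.99100382] -2.497978957539818
107.0130546093265 52.138244204726696
[[0.01, 0.01, 0.0, 0.02]]
scene 326 [505.91955438 162.47701082] 104.10906174457534
side 232 [489.88747408 222.68358212] 100.52114408337353
wrist 4250 [505.57504353 164.33955168] 103.8219161554325
```

The board is at about 104°, against a target of 104.8°. Now I open the fingers, lift and check.

Call:
arm_command(
  increments=[0,0,0,0,0,0,0,0,0,0,0,0],
  claw=0.0,
)

```text
t: 7.55
tool_pos: [492.4, 224.6, 137.6]
tcp_rot: [3.141, -0.0, -1.881]
wrist_force: [-0.1, 0.5, -0.1]
width: 0.498
grip_force: 0.0
```

Call:
arm_command(
  increments=[0,0,-0.2,0,0,0,-0.4,0,0,0,-0.6,0,0,0,-0.6,0,0,0,-0.3,0,0,0,0,0,0,0,0,0,0,0,0,0],
)

```text
t: 8.55
tool_pos: [491.5, 224.3, 261.7]
tcp_rot: [3.139, -0.002, -1.881]
wrist_force: [-0.4, 0.3, 0.5]
width: 0.496
grip_force: 0.0
```

Run:
```python
from workcell import *; from h import *
s=observe();print(s['t'],s['tool_pos'],s['wrist_force'])
I=[]
for n in('side','scene'):
    c=capture(n);p=cloud(c).reshape(-1,3);r=np.hypot(p[:,0]-507.5,p[:,1]-174.8)
    b=p[(r<70)&(p[:,2]>60)&(p[:,2]<122)]
    m=np.median(b[:,:2],0);v=np.linalg.svd(b[:,:2]-m,full_matrices=False)[2][0];v*=np.sign(v[1]);print(n,len(b),m,np.degrees(np.arctan2(v[1],v[0])))
    k=(r<70)&(p[:,2]>136)&(p[:,2]<172);print('peg',k.sum(),p[k].mean(0))
    if n=='side':
        t=p[(abs(p[:,0]-490)<110)&(abs(p[:,1]-330)<85)&(p[:,2]>45)&(p[:,2]<75)];print('tub',cv2.minAreaRect(t[:,:2].astype(np.float32)))
    I.append(c['pixels'][:,:,::-1])
z=cv2.resize(I[0][190:400,150:340],(380,420));y=cv2.resize(I[1][130:260,190:330],(420,390))
o=np.zeros((420,800,3),np.uint8);o[:390,:420]=y;o[:,420:]=z;cv2.imwrite('pics/end.png',o)
```

```text
8.55 [491.52970181 224.30139252 261.74879736] [-0.39655022  0.29584578  0.52736287]
side 441 [496.06022414 190.47721103] 102.288336797112
peg 85 [491.01504875 227.7982202  155.51641387]
tub ((502.827880859375, 334.34259033203125), (172.3116455078125, 131.806884765625), 2.7875611782073975)
scene 334 [505.82461407 163.87014233] 104.15292694170218
peg 32 [495.63400096 219.62496354 153.83076527]
```

View pics/end.png

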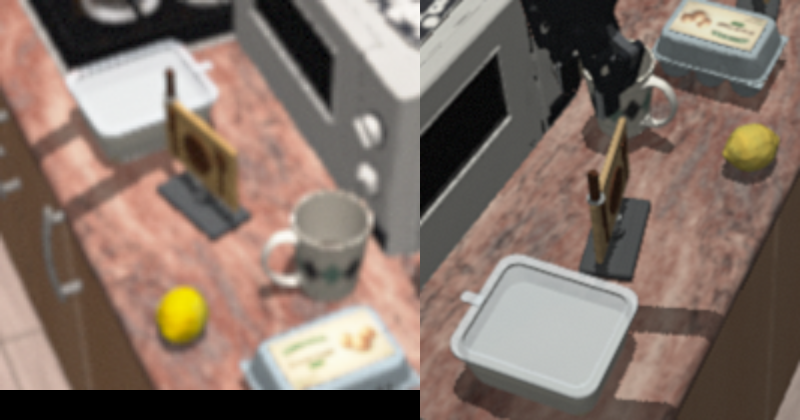

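The picture shows the plate face to the front at (195,150), with the board square over its foot and the peg at the tub end (170,85). The tub has not moved and the gripper is clear.

```bash
python3 -c "
from workcell import *
print(close_job())"
```

```text
the job is handed in; nothing more can be done
None
```

The sign next to the tub is turned half a turn: the plate with knife and fork faces front, square over the foot to within about 3° by camera. I let go of it, left the tub and the egg-box sign untouched, and handed the job in about 9 s in; the hand-in returned no verdict.

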